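# Snap the test fixture's lid shut, key the plug into the receptacle and hold it home

### The arm

A 7-joint arm with a two-finger parallel gripper is mounted at the origin on the work surface. World frame = base frame: x ahead of the robot, y to its left, z up, the work surface at z = 0. Lengths are in m, angles in rad, forces in N, time in s.
With the tool pointing down it reaches from about 0.35 to 0.9 m from the base axis. Payload 7.2 kg.
Tool frame: the origin (TCP) lies on the mounting face of the last link; the fingertips stand 182 mm ahead of it and the grasp point (between the pads) lies 163 mm ahead of it (ctrl.tips_ahead is the distance from the TCP to the fingertips, in m); z points along the fingers, y is the line along which they close (so a half turn about z gives the same grasp; the last joint's range is limited). The gripper opens to 88 mm and grips with 3 to 60 N. Pads are 20 mm wide; open, the fingers measure 115 mm over their backs; the gripper's body (75 mm by 178 mm) begins 61 mm behind the grasp point.
Start: joints at [1.097, 0.411, -0.013, 1.596, 0.006, 1.134, -0.082], TCP at [0.247, -0.574, 0.405] pointing down, gripper open.
Joint ranges: [-2.95, 2.95], [-0.29, 1.99], [-1.47, 1.44], [0.14, 2.54], [-1.03, 4.17], [0.13, 1.85], [-2.86, 2.86]. Speed limits (rad/s): [2.39, 2.39, 3.01, 3.01, 3.14, 3.14, 3.14].

### API

Orientations are given as a rotation vector (axis times angle).
In Python, from rig import ctrl gives the robot as it stands.
- The arm moves only by the tool servo_tool, never from a script. Its argument "targets" is a list of rows, each an object with "delta_pos": the shift along the tool's x, y, z normalised to -1 to 1, where 1 is 30 mm, a list of three; "angular": the turn, a rotation vector about the tool's x, y, z normalised to -1 to 1, where 1 is 4 degrees, a list of three. A call has 1 to 5 rows; each row shifts and turns the commanded pose from where the row before left it, along the tool's axes as they then stand; what a row does not reach is not made up. A row lasts 1/8 s, in which the tool goes at most 62.5 mm and 10.7 degrees, less where a joint would pass 70% of its speed; a pose out of reach is approached as far as the arm can. A call with a number of a shift or a turn outside -1 to 1 is refused whole. A call with a gripper value outside its range is refused whole. "claw" is the opening, from 0 (shut) to 1 (fully open), set as the call begins (left out, the last holds). The fingers move at their own pace and stop on an object; the grip force is fixed at half the most. Time passes only in rows, so rows that do not move let the fingers close. It gives the time, the measured TCP pose, the force, the opening and the grip force at its end, in the units of the state.
- ctrl.observe(): the state, without advancing time (a new reading comes with each control period).
- ctrl.get_image(name): name is "scene" or "top" or "wrist"; returns a dict with "image" (400x640x3 uint8, red, green, blue), "fx", "fy", "cx", "cy" (pixels), "pose" (4x4, takes a point from camera to world coordinates). Camera axes: x right, y up, looking along -z (the intrinsics and any distortion apply to the point x, -y, -z); pixel columns grow to the right and rows downward; lengths in m; the calibration is good to about 2 mm. A picture is of the moment at which its call begins. There is no depth.
- ctrl.sign_off(): hands the job in; it is judged then, once.
Trained networks look in the newest picture that a camera, given by its name, has taken for a name from the list of things; names that differ only in an ending like _2 or _b are one class to them, and where a whole thing is asked for, a point or a joint stands for the part that bears it (a point fixed in the world has none). Each returns a list of dicts, best first, with "conf" (0 to 1); they miss things now and then, are a little off and sometimes report something else, mostly with a low value. They report only what shows in the picture. A call takes as long as a camera call. They do not tell look-alikes from the thing itself.
- ctrl.find_in(camera, thing): "pixel" ([column, row] in pixels, amid what is visible of it).
- ctrl.regions_of(camera, thing): "mask" (400x640 bool, what is visible of it) and "pixel" ([column, row] in pixels, amid what is visible of it).
- ctrl.landmark_of(camera, thing): "pixel" ([column, row] in pixels: a listed point, or the origin of a listed thing).
The state is a dict: "time": time; "joints": joint angles; "qd": joint speeds; "effort": joint torques, N m; "ee_pos": TCP position; "tcp_rot": TCP orientation; "wrist_force": force on the tool from outside, world axes, zero at the start; "moment": the same for the moment, N m; "finger_gap": opening from 0.0 (shut) to 1.0 (fully open); "gripper_force": force on a finger pad.
Only numpy, scipy, OpenCV 4.12 (cv2) and the standard library are available. Lean on these libraries where they do the work, as an engineer would, in place of code of your own. Each camera call takes 0.05 s, during which the arm holds its last target. There are 200 camera calls.

### The job

The receptacle in the test fixture is ready to be tested: first press the fixture's open clamp lid down until its catch snaps and it stays shut. Then take the blue-banded plug out of the rack and push it into the receptacle, turning it until its key slips into the keyway, and keep pushing until its shoulder sits down on the receptacle's rim. The sprung contacts push it back out if you let go, so finish while holding the plug pressed fully home, with the lid still shut and everything else on the bench left alone.

Things in the scene. Friction and masses are not known exactly. Their poses are not given: they have to be found in the camera images.
- fixture: Test fixture, fixed: grey console 215 x 150 x 40 mm; on it a metal nest block 152 x 150 mm, top 70 mm above the bench. Origin: on the bench under the receptacle's axis; x from the front (lamps, catch) to the rear (lid hinge), z up. Place and yaw change each time.
- lid (a joint): Opening angle of the clamp lid, rad: 0 = shut, 0.6 to 1.0 at the start. Its stiff hinge (about 0.3 N m) holds it where it is left. A lug on its front tongue must pass a sprung roller catch: touched at about 0.08 rad, passed at about 0.03, which then pulls the lid to 0 and keeps it there. Pressing the pad takes under 3 N at first and 7 to 14 N at the catch; a force stop at 20 N passes it.
- lid_pad (a point): Middle of the top of the lid's black rubber thumb pad (26 mm front-rear x 60 mm wide); moves with the lid: 122 mm from the hinge axis along the lid, 7 mm above its mid plane; z = outward normal, x = along the lid to the hinge. Shut, it is 85 mm above the bench. Lid: bright plate 139 x 120 x 8 mm, round hole of 54 mm over the receptacle; shut, its top is 82 mm up.
- lid_hinge (a point): Middle of the lid's hinge axis (along the fixture's y), 78 mm above the bench and 70 mm behind the receptacle's axis; does not move with the lid. The two hinge blocks reach 90 mm above the bench.
- receptacle_mouth (a point): Centre of the rim of the nickel receptacle in the nest, 86 mm above the bench, ringed blue; fixed. z up, x to its keyway (white dash on the rim), up to 0.6 rad either way from the fixture's x. Rim 44 mm across; bore 26 mm diameter with a 2 mm chamfer at the mouth; one keyway 7 mm wide, reaching 16.8 mm from the axis, open over the full depth.
- contacts (a joint): How far the black sprung contact insert in the receptacle's bore is pressed down, m: 0 = free (its face 25 mm below the rim), 0.007 = plug fully home. About 3 N starts it and about 10 N holds it at 0.007; with the plug rubbing in the bore, pushing home takes 10 to 20 N.
- plug_blue: The plug to use: nickel, blue band and blue top with a white line towards the key; 78 mm tall, about 0.2 kg, upright in one of the rack's holes. Origin: centre of its lower tip; z up its axis, x towards its one key. Nose tapers from 18 to 24.8 mm diameter in the lowest 5 mm; barrel 24.8 mm diameter up to 32 mm; ribbed grip 38 mm diameter from 32 to 64 mm; cap 35 mm diameter above.
- plug_shoulder (a point): Blue plug's shoulder: underside of its ribbed grip, on its axis, 32 mm above the tip; same axes. Fully home it coincides with receptacle_mouth. The key is 5 mm wide (foot tapered to 2.4 mm over 3.5 mm), reaches 15 mm from the axis and runs from 9 mm above the tip to the shoulder, so the nose is 9 mm in the bore when the key meets the rim.
- rack: Dark block 66 x 256 x 45 mm, fixed; origin under its centre, long side along its y. Three holes 33 mm square, 95 mm apart along its y; plugs stand in them with the shoulder on the rack's top (45 mm above the bench) and the barrel inside, their keys up to 0.8 rad either way from the rack's x.
- plug_yellow: Plug of the same shape with yellow band and top, in the rack; leave it.
- plug_red: Plug of the same shape with red band and top, in the rack; leave it.
- shell: Loose nickel connector shell, 36 mm diameter, 30 mm tall, standing on the bench behind the rack; leave it. Origin at its underside.
- screwdriver: Screwdriver with yellow handle, 190 mm, lying left of the fixture; leave it. Origin under its middle.
- tweezers: Steel tweezers, 130 mm, 9 mm high, lying in front of the fixture to its left; leave them. Origin under their middle.
- bottle: White dispenser bottle, 56 mm diameter, 128 mm tall, to the right of the rack; leave it. Origin at its underside.
Mind the look-alikes: they are no part of the job. Leave any black or green look-alike of the plug_blue alone.

How it is judged:
On the way, in this order (a step that is already met when the one before it is completed fails the run):
1. the clamp lid is shut past its catch (value of joint lid below 0.015 rad), for 0.2 s.
2. the plug's key is in the keyway, its barrel at least 12 mm deep in the receptacle, the lid still shut (horizontal distance between plug_shoulder and receptacle_mouth below 0.003 m and z of plug_shoulder in the frame of receptacle_mouth below 0.02 m and value of joint lid below 0.015 rad), for 0.05 s.
At the end, for the whole second after the job is handed in: Lid shut (below 0.015 rad). The blue plug's shoulder is within 2 mm of the receptacle's rim, its axis within 3 mm and 4 degrees, key in the keyway, contacts pressed more than 5 of 7 mm; at rest, the fingers still on it (over 2 N), holding it there (value of joint lid below 0.015 rad and horizontal distance between plug_shoulder and receptacle_mouth below 0.003 m and z of plug_shoulder in the frame of receptacle_mouth below 0.002 m and value of joint contacts above 0.005 m and angle between the z axis of plug_blue and the z axis of receptacle_mouth, either way round below 0.07 rad and angle between the x axis of plug_blue and the x axis of receptacle_mouth, either way round below 0.15 rad and contact force between the fingers and plug_blue above 2 N and linear speed of plug_blue below 0.02 m/s); the arm keeps its last pose, push and grip.
It fails at once if the yellow or the red plug is moved by more than 15 mm (distance of any of plug_yellow, plug_red from where it was at the start of the episode above 0.015 m).
It fails at once if the loose shell, the screwdriver, the tweezers or the bottle is moved by more than 20 mm (distance of any of shell, screwdriver, tweezers, bottle from where it was at the start of the episode above 0.02 m).
It also fails if it takes over 58 s, if anything falls off the work surface, if the arm or the gripper's body presses on something with over 40 N, if the wrist force passes 120 N, or if a joint passes its speed limit or range.

## Working session

There is one attempt and no reset: what is moved stays moved. The work goes in short steps, Python scripts to look and compute and a tool call to move; the robot and the scene stay as the last step left them, time stands still between calls to the robot, and variables do not carry over. Pictures are saved under pics/ and viewed, at most 10 in all, crops included, and the job is handed in when it is done.

Besides the shell and the picture viewer there is one more tool, called as name(argument=value, ...) on one line, values as JSON. servo_tool: Moves the arm, as the interface text tells. Its arguments: {"type":"object","properties":{"targets":{"type":"array","items":{"type":"object","properties":{"delta_pos":{"type":"array","items":{"type":"number","minimum":-1,"maximum":1}},"angular":{"type":"array","items":{"type":"number","minimum":-1,"maximum":1}}}}},"claw":{"type":"number"}},"required":["targets"]}

```bash
ls; mkdir -p pics; cat > h.py <<'E'
import numpy as np, cv2
from scipy.spatial.transform import Rotation as R
from rig import ctrl
def ray(c,px):
    d=np.array([(px[0]-c['cx'])/c['fx'],-(px[1]-c['cy'])/c['fy'],-1.]);T=np.array(c['pose'])
    return T[:3,3],T[:3,:3]@d
def atz(c,px,z):
    o,d=ray(c,px);return o+d*(z-o[2])/d[2]
def proj(c,p):
    T=np.array(c['pose']);q=T[:3,:3].T@(np.array(p)-T[:3,3])
    return np.array([c['cx']+c['fx']*q[0]/-q[2],c['cy']-c['fy']*q[1]/-q[2]])
def save(im,n): cv2.imwrite('pics/'+n,im[:,:,::-1])
E
python3 - <<'E'
from h import *
print(ctrl.observe())
ims=[]
for n in ['scene','top']:
    c=ctrl.get_image(n);save(c['image'],n+'0.png')
    print(n,{k:v for k,v in c.items() if k!='image'})
    for t,z in [('plug_blue',.123-.0),('receptacle_mouth',.086),('lid_pad',.13),('lid_hinge',.078),('rack',0),('plug_shoulder',.045),('plug_yellow',0),('plug_red',0),('shell',0),('fixture',0),('bottle',0),('screwdriver',0),('tweezers',0)]:
        f=ctrl.landmark_of(n,t)
        print(t,[(np.round(a['pixel']),round(a['conf'],2),np.round(atz(c,a['pixel'],z if t!='plug_blue' else .013),3)) for a in f[:4]])
E
```

```text
pics
{'time': 0.0, 'joints': array([ 1.09678434,  0.41192992, -0.01271098,  1.59702642,  0.00562974,
        1.13428727, -0.08219014]), 'qd': array([ 8.94398594e-04, -4.44024819e-04,  3.11467743e-03, -1.57589629e-03,
       -8.24936570e-05, -7.99984057e-04, -8.32485223e-04]), 'effort': array([-7.33436282e-04, -5.87948298e+01,  6.41906485e-01, -2.91077346e+01,
       -5.37714420e-02,  1.84028142e-02,  1.14659047e-04]), 'ee_pos': array([ 0.24662349, -0.57406186,  0.40379736]), 'tcp_rot': array([-3.07561279e+00, -6.32841874e-01,  7.26725206e-04]), 'wrist_force': array([0.73953976, 0.82461472, 0.77542345]), 'moment': array([-0.00959111, -0.06519063, -0.0490929 ]), 'gripper_force': 0.0, 'finger_gap': 0.997578969973373}
scene {'fx': 426.02124574448584, 'fy': 426.02124574448584, 'cx': 315.18206517149906, 'cy': 197.50279668617824, 'pose': array([[ 0.72514593, -0.41206841,  0.55169104,  1.2032945 ],
       [ 0.68850057,  0.44716464, -0.5709735 , -0.71529687],
       [-0.01141658,  0.79387871,  0.60796896,  0.82105767],
       [ 0.        ,  0.        ,  0.        ,  1.        ]])}
plug_blue [
[... 2423 characters left out ...]
([ 0.445, -0.005,  0.045]))]
plug_yellow [(array([380., 197.]), 0.61, array([ 0.523, -0.188,  0.   ])), (array([477., 170.]), 0.37, array([ 0.606, -0.495,  0.   ])), (array([268., 183.]), 0.21, array([0.569, 0.155, 0.   ])), (array([276., 163.]), 0.2, array([0.633, 0.13 , 0.   ]))]
plug_red [(array([412., 198.]), 0.63, array([ 0.518, -0.287,  0.   ]))]
shell []
fixture [(array([275., 194.]), 0.56, array([0.536, 0.133, 0.   ]))]
bottle [(array([475., 167.]), 0.85, array([ 0.617, -0.489,  0.   ]))]
screwdriver [(array([168., 183.]), 0.89, array([0.572, 0.465, 0.   ])), (array([272., 189.]), 0.7, array([0.549, 0.141, 0.   ]))]
tweezers [(array([199., 254.]), 0.68, array([0.352, 0.362, 0.   ]))]
```

```bash
python3 - <<'E'
import cv2
a=cv2.imread('pics/scene0.png')[110:360,160:480];b=cv2.imread('pics/top0.png')[120:290,150:450]
cv2.imwrite('pics/a.png',cv2.resize(a,(768,600),interpolation=2));cv2.imwrite('pics/b.png',cv2.resize(b,(795,450),interpolation=2))
E
```

```text
(no output)
```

View pics/a.png

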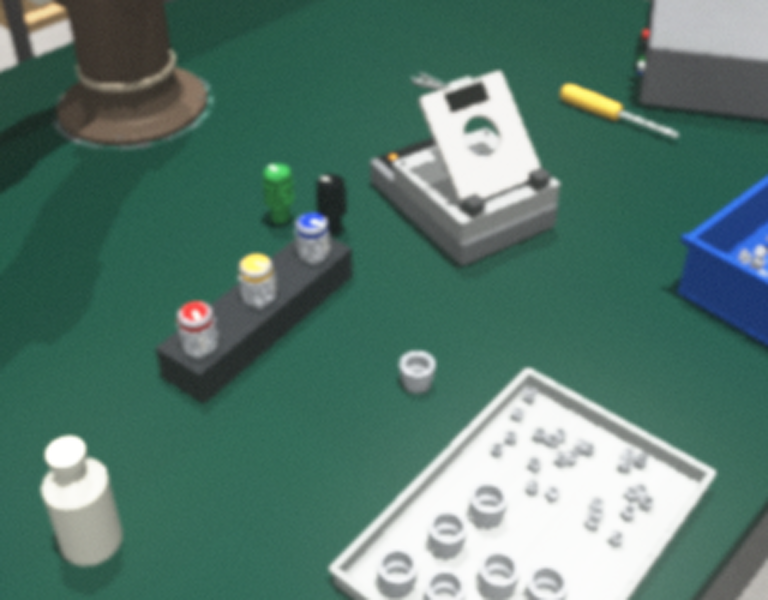

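View pics/b.png

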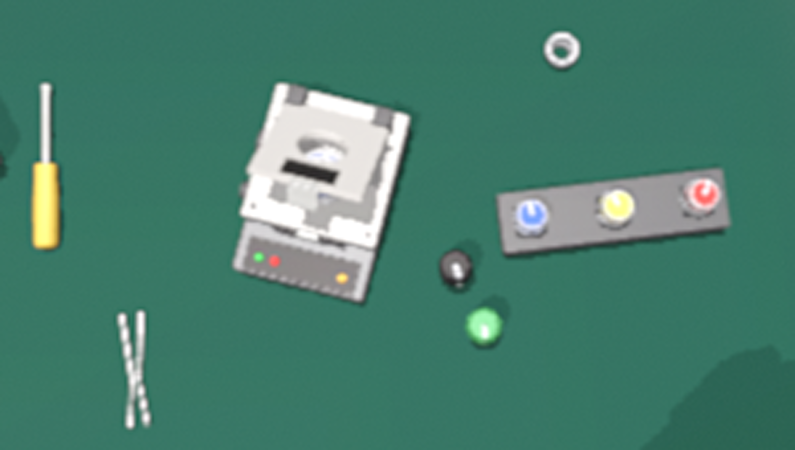

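The scene shows: blue plug at scene ≈(290,208) / top (350,201) in the rack's left hole. Plugs that could be taken for it are yellow at top (383,198), red at (416,193), black at (322,221) and green at (333,243), the last two standing on the bench. I choose the rack plug with the blue top, at (350,201). The fixture is at top (272,190), yawed about -0.2, with its lid open.

```bash
cat >> h.py <<'E'
def yaw(): 
    x=R.from_rotvec(ctrl.observe()['tcp_rot']).as_matrix()[:,0];return np.arctan2(x[1],x[0])
def go(p,psi,o=None):
    o=o or ctrl.observe();M=R.from_rotvec(o['tcp_rot']).as_matrix()
    T=np.array([[np.cos(psi),np.sin(psi),0],[np.sin(psi),-np.cos(psi),0],[0,0,-1.]])
    w=R.from_matrix(M.T@T).as_rotvec();d=M.T@(np.array(p)-o['ee_pos'])
    print('dpos units(orig axes)',np.round(d/.03,2),'in target axes',np.round(T.T@(np.array(p)-o['ee_pos'])/.03,2),'ang units',np.round(np.degrees(w)/4,2))
def tri(obs):
    A=np.zeros((3,3));b=np.zeros(3)
    for c,p in obs:
        o,d=ray(c,p);d=d/np.linalg.norm(d);P=np.eye(3)-np.outer(d,d);A+=P;b+=P@o
    x=np.linalg.solve(A,b);return x,[np.round(proj(c,x)-p,1) for c,p in obs]
E
python3 - <<'E'
from h import *
s=ctrl.get_image('scene');t=ctrl.get_image('top');w=ctrl.get_image('wrist')
L=lambda c,n:ctrl.landmark_of(c,n)[0]['pixel']
print('pad',tri([(s,L('scene','lid_pad')),(t,L('top','lid_pad'))]))
# console corners in top (z=.04) : front left, front right
q=lambda u,v:(150+u/2.65,120+v/2.647)
fl,fr=atz(t,q(235,268),.04),atz(t,q(362,300),.04)
print(fl,fr,np.linalg.norm(fl-fr),'yaw',np.arctan2(*(fl-fr)[:2][::-1])-np.pi/2)
hb=[atz(t,q(*p),.09) for p in((297,95),(385,115))];print('blocks',hb)
for p in((531,214),(617,205),(704,193)):print('plug',atz(t,q(*p),.091))
for n,px in (('blue',(160+313/2.4,110+222/2.4)),('red',(160+195/2.4,110+312/2.4))):print(n,atz(s,px,.091))
print(w['pose'],w['fx'],ctrl.observe()['ee_pos'])
go([.50,.13,.42],-.21)
E
```

```text
pad (array([0.54533359, 0.1423884 , 0.17379697]), [array([-2. ,  0.4]), array([-1.5, -1.6])])
[0.44780943 0.23729013 0.04      ] [0.41082084 0.09460745 0.04      ] 0.1473991259676629 yaw -0.25365300695025117
blocks [array([0.63498405, 0.16387831, 0.09      ]), array([0.61176497, 0.06645477, 0.09      ])]
plug [ 0.50004686 -0.09329261  0.091     ]
plug [ 0.50935441 -0.18764489  0.091     ]
plug [ 0.52201064 -0.28348286  0.091     ]
blue [ 0.5059214  -0.09287758  0.091     ]
red [ 0.52518195 -0.28176272  0.091     ]
[[ 3.94825984e-01  8.87856414e-01  2.36269827e-01  3.11607064e-01]
 [-9.18755903e-01  3.81598223e-01  1.01342916e-01 -5.47049544e-01]
 [-1.82188385e-04 -2.57087115e-01  9.66388215e-01  3.85293015e-01]
 [ 0.00000000e+00  0.00000000e+00  0.00000000e+00  1.00000000e+00]] 313.97051082599637 [ 0.24668611 -0.57425524  0.40468479]
dpos units(orig axes) [ 17.02 -18.24  -0.51] in target axes [  3.36 -24.72  -0.51] ang units [ 0.   -0.    8.82]
```

```bash
python3 - <<'E'
from h import *
go([.555,.135,.41],-.24)
E
```

```text
dpos units(orig axes) [ 18.77 -17.67  -0.18] in target axes [  4.36 -25.41  -0.18] ang units [ 0.   -0.    9.25]
```

servo_tool(targets=[{"delta_pos": [0.98,-0.94,0]},{"delta_pos": [0.98,-0.94,0]},{"delta_pos": [0.98,-0.94,0]},{"delta_pos": [0.98,-0.94,0]},{"delta_pos": [0.98,-0.94,0]}], claw=0)

```text
invalid input at $.targets[0]: expected keys delta_pos, angular
```

servo_tool(targets=[{"delta_pos": [0.98,-0.94,0]},{"delta_pos": [0.98,-0.94,0]},{"delta_pos": [0.98,-0.94,0]},{"delta_pos": [0.98,-0.94,0]},{"delta_pos": [0.98,-0.94,0]}])

```text
invalid input at $.targets[0]: expected keys delta_pos, angular
```

servo_tool(targets=[{"delta_pos": [0.98,-0.94,0]},{"delta_pos": [0.98,-0.94,0]},{"delta_pos": [0.98,-0.94,0]},{"delta_pos": [0.98,-0.94,0]},{"delta_pos": [0.98,-0.94,0]}])

```text
invalid input at $.targets[0]: expected keys delta_pos, angular
```

```bash
python3 - <<'E'
from h import *
print(ctrl.observe()['ee_pos'],yaw());go([.555,.135,.41],-.24)
E
```

```text
[ 0.24668611 -0.57425524  0.40468479] 0.4057613733803341
dpos units(orig axes) [ 18.77 -17.67  -0.18] in target axes [  4.36 -25.41  -0.18] ang units [ 0.   -0.    9.25]
```

Both keys are needed in every row.

servo_tool(targets=[{"delta_pos": [0.98,-0.94,0],"angular": [0,0,0]},{"delta_pos": [0.98,-0.94,0],"angular": [0,0,0]},{"delta_pos": [0.98,-0.94,0],"angular": [0,0,0]},{"delta_pos": [0.98,-0.94,0],"angular": [0,0,0]},{"delta_pos": [0.98,-0.94,0],"angular": [0,0,0]}], claw=0)

```text
time: 2.28
ee_pos: [0.3265, -0.3854, 0.4048]
tcp_rot: [3.077, 0.633, 0.0]
wrist_force: [0.6, -0.8, -0.2]
finger_gap: 0.47
gripper_force: 0.0
```

servo_tool(targets=[{"delta_pos": [0.98,-0.94,0],"angular": [0,0,0]},{"delta_pos": [0.98,-0.94,0],"angular": [0,0,0]},{"delta_pos": [0.98,-0.94,0],"angular": [0,0,0]},{"delta_pos": [0.98,-0.94,0],"angular": [0,0,0]},{"delta_pos": [0.98,-0.94,0],"angular": [0,0,0]}])

```text
time: 2.9
ee_pos: [0.4058, -0.1978, 0.4049]
tcp_rot: [3.077, 0.633, 0.001]
wrist_force: [0.3, -0.3, 0.4]
finger_gap: 0.007
gripper_force: 0.0
```

servo_tool(targets=[{"delta_pos": [0.98,-0.94,0],"angular": [0,0,0]},{"delta_pos": [0.98,-0.94,0],"angular": [0,0,0]},{"delta_pos": [0.98,-0.94,0],"angular": [0,0,0]},{"delta_pos": [0.98,-0.94,0],"angular": [0,0,0]},{"delta_pos": [0.98,-0.94,0],"angular": [0,0,0]}])

```text
time: 3.52
ee_pos: [0.4853, -0.0103, 0.4049]
tcp_rot: [3.077, 0.633, 0.001]
wrist_force: [0.8, 0.0, 0.4]
finger_gap: 0.004
gripper_force: 0.0
```

servo_tool(targets=[{"delta_pos": [0.98,-0.94,0],"angular": [0,0,0]},{"delta_pos": [0.98,-0.94,0],"angular": [0,0,0]},{"delta_pos": [0.98,-0.94,0],"angular": [0,0,0]},{"delta_pos": [0.98,-0.8,0],"angular": [0,0,0]},{"delta_pos": [0,0,0],"angular": [0,0,1]}])

```text
time: 4.15
ee_pos: [0.5505, 0.1379, 0.4044]
tcp_rot: [-3.095, -0.529, -0.0]
wrist_force: [0.5, 0.4, 0.5]
finger_gap: 0.004
gripper_force: 0.0
```

servo_tool(targets=[{"delta_pos": [0,0,0],"angular": [0,0,1]},{"delta_pos": [0,0,0],"angular": [0,0,1]},{"delta_pos": [0,0,0],"angular": [0,0,1]},{"delta_pos": [0,0,0],"angular": [0,0,1]},{"delta_pos": [0,0,0],"angular": [0,0,1]}])

```text
time: 4.78
ee_pos: [0.5501, 0.1346, 0.4047]
tcp_rot: [3.141, -0.024, 0.0]
wrist_force: [0.2, 0.5, -0.1]
finger_gap: 0.007
gripper_force: 0.0
```

servo_tool(targets=[{"delta_pos": [0,0,0],"angular": [0,0,1]},{"delta_pos": [0,0,0],"angular": [0,0,1]},{"delta_pos": [0,0,0],"angular": [0,0,1]},{"delta_pos": [0,0,0],"angular": [0,0,0.25]},{"delta_pos": [0,0,0],"angular": [0,0,0]}])

```text
time: 5.4
ee_pos: [0.5501, 0.1347, 0.4047]
tcp_rot: [3.119, -0.374, 0.0]
wrist_force: [0.1, 0.3, 0.4]
finger_gap: 0.003
gripper_force: 0.0
```

```bash
python3 - <<'E'
from h import *
o=ctrl.observe();print(o['time'],o['ee_pos'],yaw(),o['wrist_force']);go([.555,.135,.41],-.24)
c=ctrl.get_image('wrist');save(c['image'],'w1.png')
for t in('lid_pad','lid_hinge','receptacle_mouth'):
    print(t,[(a['pixel'],a['conf'],atz(c,a['pixel'],dict(lid_pad=.171,lid_hinge=.078,receptacle_mouth=.086)[t])) for a in ctrl.landmark_of('wrist',t)[:2]])
E
```

```text
5.4 [0.55008404 0.13473923 0.40467436] -0.23884138549568976 [0.0895986  0.34406806 0.39269841]
dpos units(orig axes) [ 0.16 -0.05 -0.18] in target axes [ 0.16 -0.05 -0.18] ang units [ 0.   -0.    0.02]
lid_pad [([317.1, 236.9], 0.9, array([0.53821386, 0.1395557 , 0.171     ]))]
lid_hinge [([318.9, 121.0], 0.71, array([0.61665222, 0.11943025, 0.078     ])), ([589.6, 146.9], 0.38, array([ 0.53113526, -0.12925106,  0.078     ]))]
receptacle_mouth [([318.7, 199.9], 0.96, array([0.54365947, 0.13744798, 0.086     ]))]
```

View pics/w1.png

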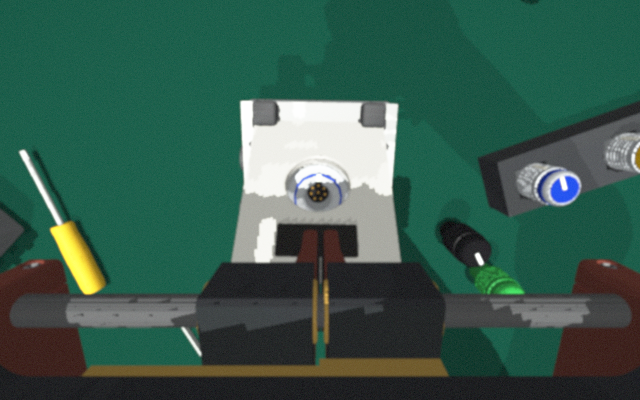

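The wrist view shows the fixture square to the tool: hinge at (319,121), receptacle at (318,195) with its blue ring, pad at (317,237), and the closed fingers just above the pad. The heights and the 70 mm hinge offset agree with the description.

servo_tool(targets=[{"delta_pos": [-0.15,0,0.85],"angular": [0,0,0]},{"delta_pos": [0,0,0.85],"angular": [0,0,0]},{"delta_pos": [-0.3,0,0.33],"angular": [0,0,0]},{"delta_pos": [-0.27,0,0.31],"angular": [0,0,0]},{"delta_pos": [0,0,0],"angular": [0,0,0]}])

```text
time: 6.22
ee_pos: [0.5283, 0.1402, 0.3344]
tcp_rot: [3.119, -0.375, -0.001]
wrist_force: [0.8, 0.9, -0.0]
finger_gap: 0.004
gripper_force: 0.0
```

servo_tool(targets=[{"delta_pos": [-0.27,0,0.34],"angular": [0,0,0]},{"delta_pos": [-0.23,0,0.35],"angular": [0,0,0]},{"delta_pos": [-0.2,0,0.38],"angular": [0,0,0]}])

```text
time: 6.6
ee_pos: [0.5082, 0.145, 0.3017]
tcp_rot: [-3.119, 0.376, -0.0]
wrist_force: [2.1, 0.1, 0.7]
finger_gap: 0.007
gripper_force: 0.5
```

servo_tool(targets=[{"delta_pos": [-0.17,0,0.39],"angular": [0,0,0]},{"delta_pos": [-0.17,0,0.3],"angular": [0,0,0]},{"delta_pos": [-0.1,0,0.15],"angular": [0,0,0]}])

```text
time: 6.98
ee_pos: [0.4958, 0.1479, 0.2767]
tcp_rot: [3.119, -0.376, 0.0]
wrist_force: [1.3, -5.8, 20.1]
finger_gap: 0.005
gripper_force: 9.9
```

servo_tool(targets=[{"delta_pos": [0,0,0.05],"angular": [0,0,0]},{"delta_pos": [0,0,0],"angular": [0,0,0]}])

```text
time: 7.22
ee_pos: [0.4959, 0.1479, 0.2767]
tcp_rot: [3.118, -0.376, 0.001]
wrist_force: [-4.0, -2.1, 13.0]
finger_gap: 0.006
gripper_force: 6.5
```

servo_tool(targets=[{"delta_pos": [0,0,0.06],"angular": [0,0,0]},{"delta_pos": [0,0,0],"angular": [0,0,0]}])

```text
time: 7.48
ee_pos: [0.4957, 0.1479, 0.2747]
tcp_rot: [3.118, -0.376, 0.0]
wrist_force: [-4.7, -2.1, 11.2]
finger_gap: 0.003
gripper_force: 5.6
```

servo_tool(targets=[{"delta_pos": [0,0,0.07],"angular": [0,0,0]},{"delta_pos": [0,0,0.05],"angular": [0,0,0]},{"delta_pos": [0,0,0],"angular": [0,0,0]}])

```text
time: 7.85
ee_pos: [0.4954, 0.148, 0.2703]
tcp_rot: [3.119, -0.376, -0.001]
wrist_force: [-3.3, -0.5, 3.4]
finger_gap: 0.006
gripper_force: 1.9
```

servo_tool(targets=[{"delta_pos": [0,0,0.07],"angular": [0,0,0]},{"delta_pos": [0,0,0],"angular": [0,0,0]}])

```text
time: 8.1
ee_pos: [0.496, 0.148, 0.2678]
tcp_rot: [-3.119, 0.376, -0.0]
wrist_force: [0.5, -0.2, 0.5]
finger_gap: 0.004
gripper_force: 0.0
```

servo_tool(targets=[{"delta_pos": [0,0,-1],"angular": [0,0,0]},{"delta_pos": [0,0,-1],"angular": [0,0,0]},{"delta_pos": [0,0,-1],"angular": [0,0,0]},{"delta_pos": [0,0,-0.8],"angular": [0,0,0]},{"delta_pos": [0,0,0],"angular": [0,0,0]}], claw=1)

```text
time: 8.72
ee_pos: [0.4965, 0.1481, 0.3837]
tcp_rot: [-3.117, 0.376, -0.006]
wrist_force: [1.3, 0.1, -0.9]
finger_gap: 0.535
gripper_force: 0.0
```

```bash
python3 - <<'E'
from h import *
o=ctrl.observe();print(o['time'],o['ee_pos'],yaw(),o['wrist_force'])
c=ctrl.get_image('wrist');save(c['image'],'w2.png')
for t,z in(('lid_pad',.085),('lid_hinge',.078),('receptacle_mouth',.086),('plug_blue',.013),('plug_shoulder',.045)):
    print(t,[(a['pixel'],a['conf'],atz(c,a['pixel'],z)) for a in ctrl.landmark_of('wrist',t)[:3]])
m=ctrl.landmark_of('wrist','receptacle_mouth')[0]['pixel'];x,y=map(int,m)
im=c['image'];a=cv2.resize(im[max(0,y-50):y+50,x-66:x+67],(798,600),interpolation=cv2.INTER_CUBIC);save(a,'w2c.png');print(x-66,max(0,y-50))
E
```

```text
8.725 [0.49653459 0.14814652 0.383693  ] -0.24023421332692993 [ 1.25018161  0.1338691  -0.8513592 ]
lid_pad [([318.4, 200.8], 0.73, array([0.49549099, 0.15036828, 0.085     ]))]
lid_hinge [([319.0, 57.0], 0.73, array([0.61500998, 0.12045729, 0.078     ])), ([616.1, 95.5], 0.68, array([ 0.52398752, -0.12171588,  0.078     ]))]
receptacle_mouth [([318.8, 143.5], 0.82, array([0.54591712, 0.13757616, 0.086     ]))]
plug_blue [([495.8, 235.9], 0.72, array([ 0.38557545, -0.03936922,  0.013     ])), ([533.6, 127.8], 0.71, array([ 0.50165344, -0.09180691,  0.013     ]))]
plug_shoulder [([559.7, 130.0], 0.91, array([ 0.49914809, -0.09646032,  0.045     ])), ([505.5, 243.0], 0.85, array([ 0.39116534, -0.03328212,  0.045     ])), ([473.1, 198.1], 0.66, array([ 0.44990071, -0.0050084 ,  0.045     ]))]
252 93
```

View pics/w2c.png

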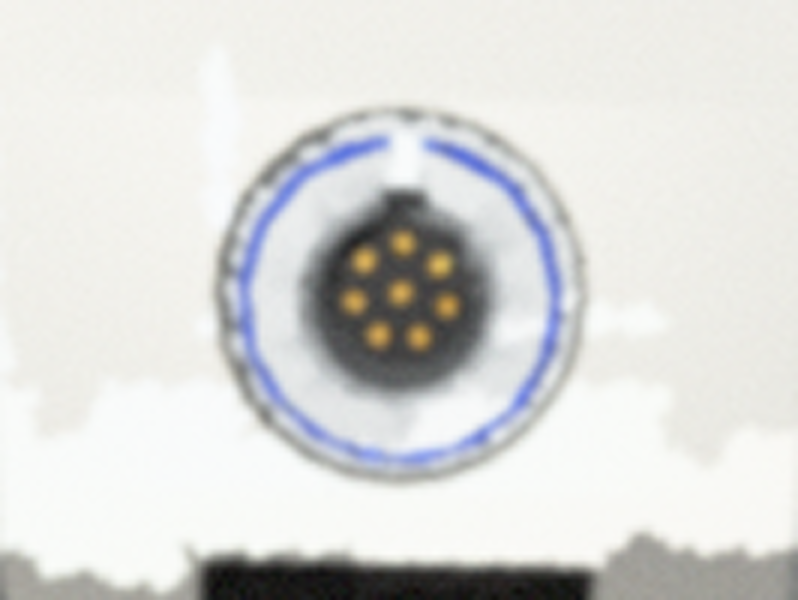

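The lid reads shut: the pad is at (0.4955, 0.150), 52 mm in front of the axis at 85 mm height. The crop shows the blue ring centred at pixel (319,143) and the keyway dash almost straight up at (319,120). Next I go to the blue plug.

```bash
python3 - <<'E'
from h import *
c=ctrl.get_image('wrist');im=c['image'];save(im,'w3.png')
u=lambda x,y:(252+x/6,93+y/6)
C=atz(c,u(401,300),.086)
for p in((405,160),(403,200)):
    d=atz(c,u(*p),.086)-C;print('keyway',np.arctan2(d[1],d[0]),np.linalg.norm(d))
print(C); 
hsv=cv2.cvtColor(im,cv2.COLOR_RGB2HSV);m=cv2.inRange(hsv,(105,90,60),(130,255,255));m[:,:280]=0;m[:,360:]=0;m[:90]=0;m[195:]=0
e=cv2.fitEllipse(np.argwhere(m)[:,::-1].astype(np.float32));print(e,atz(c,e[0],.086))
go([.465,-.094,.37],0.)
E
```

```text
keyway -0.2698664796390933 0.01955147302040326
keyway -0.261176322339939 0.01403676970202312
[0.54418069 0.1367129  0.086     ]
((316.76190185546875, 140.35009765625), (52.286800384521484, 53.45799255371094), 172.29132080078125) [0.54679723 0.13791294 0.086     ]
dpos units(orig axes) [0.92 8.08 0.38] in target axes [-1.03  8.06  0.38] ang units [ 0.01  0.02 -3.44]
```

servo_tool(targets=[{"delta_pos": [0.1,1,0],"angular": [0,0,0]},{"delta_pos": [0.1,1,0],"angular": [0,0,0]},{"delta_pos": [0.1,1,0],"angular": [0,0,0]},{"delta_pos": [0.1,1,0],"angular": [0,0,0]},{"delta_pos": [0.1,1,0.1],"angular": [0,0,0]}])

```text
time: 9.75
ee_pos: [0.4746, -0.0023, 0.379]
tcp_rot: [3.119, -0.376, 0.0]
wrist_force: [-0.1, 0.2, -0.0]
finger_gap: 1.0
gripper_force: 0.0
```

servo_tool(targets=[{"delta_pos": [0.1,1,0.1],"angular": [0,0,0]},{"delta_pos": [0.1,1,0.1],"angular": [0,0,0]},{"delta_pos": [0.22,1.0,0.08],"angular": [0,0,-1]},{"delta_pos": [0,0.1,0],"angular": [0,0,-1]},{"delta_pos": [0,0,0],"angular": [0,0,-1]}])

```text
time: 10.38
ee_pos: [0.465, -0.0953, 0.3704]
tcp_rot: [-3.141, 0.046, 0.001]
wrist_force: [-0.0, 0.4, 0.7]
finger_gap: 1.002
gripper_force: 0.0
```

servo_tool(targets=[{"delta_pos": [0,0,0],"angular": [0,0,-0.44]},{"delta_pos": [0,0,0],"angular": [0,0,0]},{"delta_pos": [0,0,0],"angular": [0,0,0]}])

```text
time: 10.75
ee_pos: [0.4652, -0.0946, 0.3707]
tcp_rot: [3.142, -0.001, -0.0]
wrist_force: [-0.1, -0.5, 0.2]
finger_gap: 1.004
gripper_force: 0.0
```

```bash
python3 - <<'E'
from h import *
o=ctrl.observe();print(o['time'],o['ee_pos'],o['tcp_rot'],yaw(),o['joints'][6])
c=ctrl.get_image('wrist');im=c['image'];save(im,'w4.png')
hsv=cv2.cvtColor(im,cv2.COLOR_RGB2HSV);m=cv2.inRange(hsv,(105,90,60),(130,255,255))
n,l,s,ce=cv2.connectedComponentsWithStats(m)
for i in range(1,n):
    if s[i,4]>40:print(s[i],ce[i],atz(c,ce[i],.091))
for t,z in(('plug_shoulder',.045),('plug_blue',.013)):print(t,[(a['pixel'],a['conf'],atz(c,a['pixel'],z)) for a in ctrl.landmark_of('wrist',t)[:3]])
x,y=np.round(proj(c,[.502,-.094,.091])).astype(int);x0,y0=max(0,x-66),max(0,y-50);print(x0,y0)
save(cv2.resize(im[y0:y0+100,x0:x0+133],(798,600),interpolation=cv2.INTER_CUBIC),'w4c.png')
E
```

```text
10.75 [ 0.46516498 -0.09456617  0.37069827] [ 3.14158616e+00 -7.49951883e-04 -8.23103581e-05] -0.00047743534254144157 -1.5398791980969557
[ 32  76  35  60 391] [ 55.16624041 107.69565217] [0.54403415 0.1155747  0.091     ]
[303 148  32  31 706] [318.61756374 163.9674221 ] [ 0.49911806 -0.0937373   0.091     ]
plug_shoulder [([322.1, 156.4], 0.76, array([ 0.50001706, -0.09689166,  0.045     ])), ([272.4, 262.7], 0.75, array([ 0.38728638, -0.04411642,  0.045     ])), ([237.0, 209.1], 0.69, array([ 0.44670577, -0.01049988,  0.045     ]))]
plug_blue [([316.3, 152.6], 0.92, array([ 0.50033797, -0.09086454,  0.013     ])), ([276.8, 251.9], 0.83, array([ 0.3854967 , -0.04445587,  0.013     ])), ([243.4, 197.6], 0.81, array([ 0.45070419, -0.00968491,  0.013     ]))]
253 110
```

View pics/w4c.png

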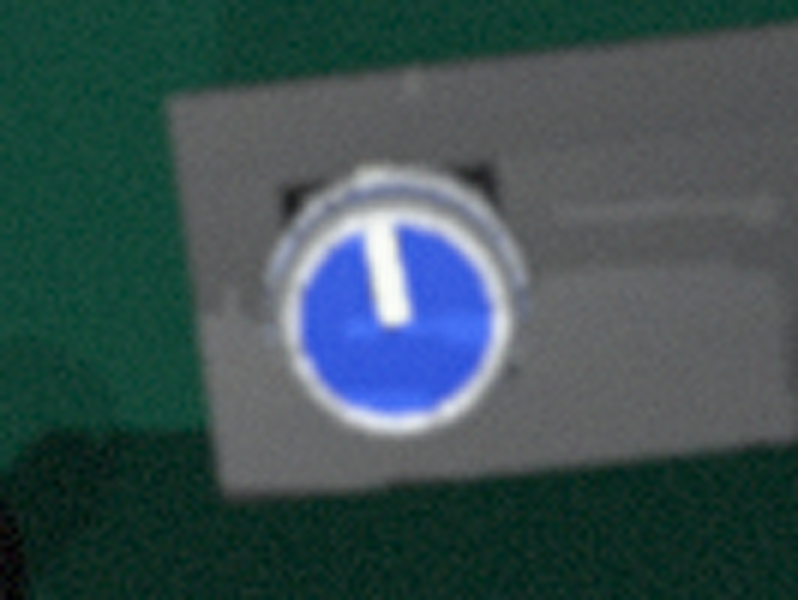

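The crop shows the blue top centred at pixel (319.5,163) with its white line going up-left, so the key's yaw is about +0.18. The plug is at about (0.500, -0.094) in the rack's end hole, which confirms the choice.

servo_tool(targets=[{"delta_pos": [0.6,-0.01,0],"angular": [0,0,0]},{"delta_pos": [0.56,0,0],"angular": [0,0,0]},{"delta_pos": [0,0,0.5],"angular": [0,0,-1]},{"delta_pos": [0,0,0.5],"angular": [0,0,-1]},{"delta_pos": [0,0,0.8],"angular": [0,0,-0.58]}])

```text
time: 11.52
ee_pos: [0.5007, -0.0943, 0.3166]
tcp_rot: [3.128, 0.286, 0.002]
wrist_force: [0.5, -0.1, -1.4]
finger_gap: 1.002
gripper_force: 0.0
```

servo_tool(targets=[{"delta_pos": [0,0,0.9],"angular": [0,0,0]},{"delta_pos": [0,0,0.9],"angular": [0,0,0]},{"delta_pos": [0,0,0.7],"angular": [0,0,0]},{"delta_pos": [0,0,0.28],"angular": [0,0,0]},{"delta_pos": [0,0,0],"angular": [0,0,0]}])

```text
time: 12.15
ee_pos: [0.5002, -0.0943, 0.2331]
tcp_rot: [-3.129, -0.283, 0.001]
wrist_force: [-0.0, -0.3, 0.3]
finger_gap: 1.002
gripper_force: 0.0
```

servo_tool(targets=[{"delta_pos": [0,0,0],"angular": [0,0,0]},{"delta_pos": [0,0,0],"angular": [0,0,0]},{"delta_pos": [0,0,0],"angular": [0,0,0]},{"delta_pos": [0,0,0],"angular": [0,0,0]},{"delta_pos": [0,0,0],"angular": [0,0,0]}], claw=0)

```text
time: 12.78
ee_pos: [0.5, -0.0944, 0.2334]
tcp_rot: [3.129, 0.283, 0.0]
wrist_force: [0.2, 0.2, 0.2]
finger_gap: 0.471
gripper_force: 0.0
```

servo_tool(targets=[{"delta_pos": [0,0,0],"angular": [0,0,0]},{"delta_pos": [0,0,0],"angular": [0,0,0]},{"delta_pos": [0,0,0],"angular": [0,0,0]}])

```text
time: 13.15
ee_pos: [0.5, -0.0943, 0.2334]
tcp_rot: [-3.129, -0.283, -0.0]
wrist_force: [-0.3, 1.3, 1.4]
finger_gap: 0.426
gripper_force: 30.0
```

servo_tool(targets=[{"delta_pos": [0,0,-0.4],"angular": [0,0,0]},{"delta_pos": [0,0,-0.8],"angular": [0,0,0]},{"delta_pos": [0,0,-1],"angular": [0,0,0]},{"delta_pos": [0,0,-1],"angular": [0,0,0]},{"delta_pos": [0,0,-0.5],"angular": [0,0,0]}])

```text
time: 13.78
ee_pos: [0.5001, -0.0945, 0.3463]
tcp_rot: [3.128, 0.282, 0.003]
wrist_force: [0.6, -0.1, -3.6]
finger_gap: 0.425
gripper_force: 30.0
```

```bash
python3 - <<'E'
from h import *
o=ctrl.observe();print(o['time'],o['ee_pos'],yaw(),o['finger_gap'],o['wrist_force'],o['moment'])
c=ctrl.get_image('wrist');im=c['image'];save(im,'w5.png')
g=o['ee_pos'];top=proj(c,g+[0,0,-.163-.0+.0215]);print('exp top',top)
hsv=cv2.cvtColor(im,cv2.COLOR_RGB2HSV);m=cv2.inRange(hsv,(105,90,60),(130,255,255))
n,l,s,ce=cv2.connectedComponentsWithStats(m)
for i in range(1,n):
    if s[i,4]>40:print(s[i],ce[i])
x,y=top.astype(int);x0,y0=max(0,x-106),max(0,min(y-80,240));print(x0,y0)
save(cv2.resize(im[y0:y0+160,x0:x0+213],(798,600),interpolation=cv2.INTER_CUBIC),'w5c.png')
go([.5465,.1377,.343],-.265)
E
```

```text
13.775 [ 0.50009131 -0.0944905   0.34625937] 0.18010042408344423 0.42511632253913056 [ 0.57960208 -0.08024786 -3.62411031] [ 0.03225197 -0.06979973 -0.03163199]
exp top [318.65049463 287.22832804]
[ 0 61 19  3 50] [ 9.18 62.12]
[ 14  65  41  64 475] [ 43.06526316 100.20842105]
[285 238  71  26 387] [319.70284238 246.06459948]
[ 290  259   61   36 1560] [320.03012821 278.90384615]
212 207
dpos units(orig axes) [ 2.9  -7.34  0.14] in target axes [-0.54 -7.87  0.14] ang units [ 0.01 -0.05  6.38]
```

View pics/w5c.png

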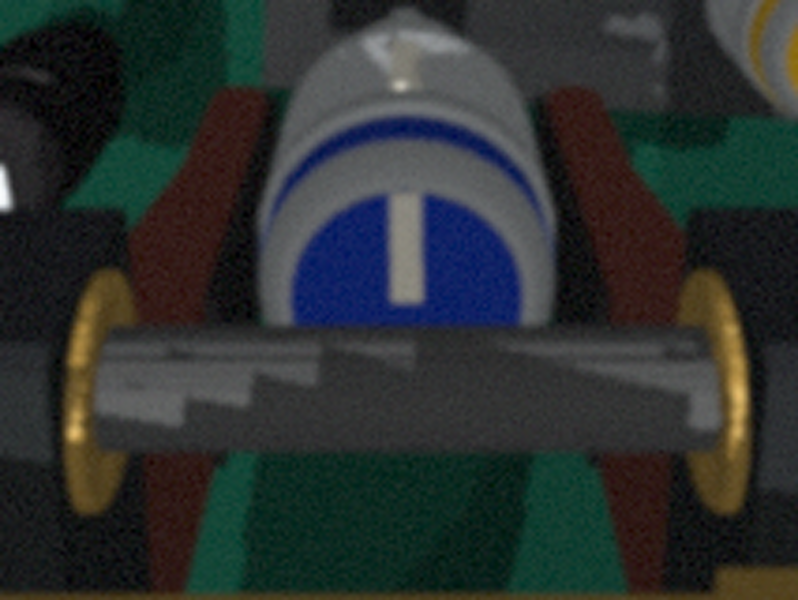

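The close view shows the blue plug held upright between the pads, its white line straight along the tool's x at (320,273), so the key is in line with the tool.

servo_tool(targets=[{"delta_pos": [0.36,-0.92,0],"angular": [0,0,0]},{"delta_pos": [0.36,-0.92,0],"angular": [0,0,0]},{"delta_pos": [0.36,-0.92,0],"angular": [0,0,0]},{"delta_pos": [0.36,-0.92,0],"angular": [0,0,0]},{"delta_pos": [0.36,-0.92,0],"angular": [0,0,0]}])

```text
time: 14.45
ee_pos: [0.5281, 0.0518, 0.3434]
tcp_rot: [3.129, 0.283, -0.002]
wrist_force: [1.4, -0.3, -1.9]
finger_gap: 0.425
gripper_force: 30.0
```

servo_tool(targets=[{"delta_pos": [0.36,-0.92,0],"angular": [0,0,0]},{"delta_pos": [0.36,-0.92,0],"angular": [0,0,0]},{"delta_pos": [0.36,-0.9,0],"angular": [0,0,0]},{"delta_pos": [0,0,0],"angular": [0,0,1]},{"delta_pos": [0,0,0],"angular": [0,0,1]}])

```text
time: 15.08
ee_pos: [0.5451, 0.1381, 0.3431]
tcp_rot: [3.141, 0.062, -0.003]
wrist_force: [0.1, 0.5, -1.7]
finger_gap: 0.427
gripper_force: 30.0
```

servo_tool(targets=[{"delta_pos": [0,0,0],"angular": [0,0,1]},{"delta_pos": [0,0,0],"angular": [0,0,1]},{"delta_pos": [0,0,0],"angular": [0,0,1]},{"delta_pos": [0,0,0],"angular": [0,0,1]},{"delta_pos": [0,0,0],"angular": [0,0,0.38]}])

```text
time: 15.7
ee_pos: [0.5452, 0.1376, 0.3434]
tcp_rot: [3.113, -0.416, -0.002]
wrist_force: [0.6, 0.4, -2.4]
finger_gap: 0.429
gripper_force: 30.0
```

servo_tool(targets=[{"delta_pos": [0,0,0],"angular": [0,0,0]},{"delta_pos": [0,0,0],"angular": [0,0,0]}])

```text
time: 15.95
ee_pos: [0.5454, 0.1377, 0.3441]
tcp_rot: [3.114, -0.414, -0.0]
wrist_force: [0.3, -0.5, -3.1]
finger_gap: 0.428
gripper_force: 30.0
```

```bash
python3 - <<'E'
from h import *
o=ctrl.observe();print(o['time'],o['ee_pos'],yaw(),o['finger_gap'],o['wrist_force'],o['moment'])
go([.5463,.1377,.315],-.265)
c=ctrl.get_image('wrist');im=c['image'];save(im,'w6.png')
f=ctrl.landmark_of('wrist','receptacle_mouth');print([(a['pixel'],a['conf'],atz(c,a['pixel'],.086)) for a in f])
for p in ([.5463,.1377,.086],o['ee_pos']-[0,0,.2204]):print(proj(c,p))
save(cv2.resize(im[150:300,220:420],(800,600),interpolation=cv2.INTER_CUBIC),'w6c.png')
t=ctrl.get_image('top');print('pad top',[atz(t,a['pixel'],.085) for a in ctrl.landmark_of('top','lid_pad')[:1]])
E
```

```text
15.95 [0.54541601 0.13772768 0.34413018] -0.26411901040583474 0.4282624627335235 [ 0.27364744 -0.52285925 -3.05589171] [ 0.0634465   0.03225003 -0.0013112 ]
dpos units(orig axes) [ 0.03 -0.01  0.97] in target axes [ 0.03 -0.01  0.97] ang units [0.   0.   0.01]
[([317.2, 225.6], 0.7, array([0.53377422, 0.14297387, 0.086     ])), ([319.8, 212.1], 0.57, array([0.54415394, 0.13800128, 0.086     ]))]
[319.45923256 209.49922816]
[319.63010349 226.38324332]
pad top [array([0.55490828, 0.43915566, 0.085     ])]
```

View pics/w6c.png

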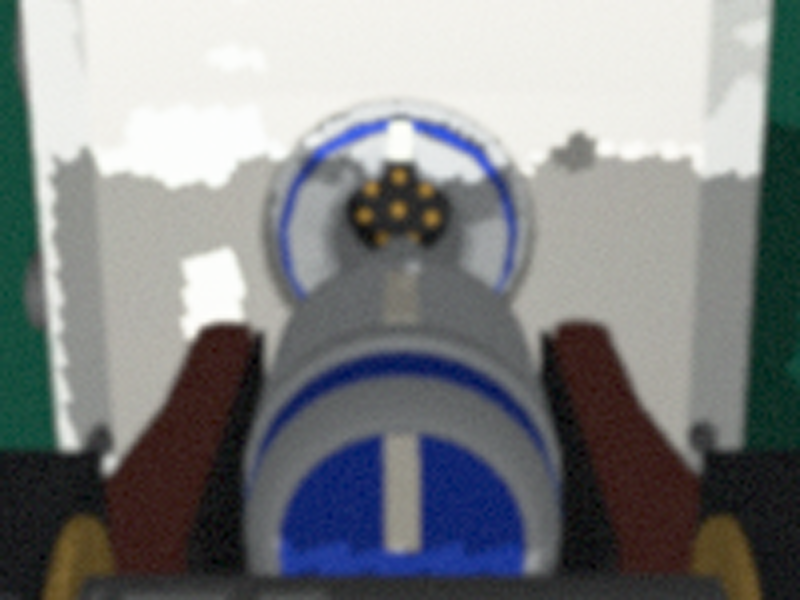

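```bash
python3 - <<'E'
from h import *
c=ctrl.get_image('wrist');im=c['image'];hsv=cv2.cvtColor(im,cv2.COLOR_RGB2HSV);m=cv2.inRange(hsv,(105,80,60),(130,255,255));m[226:]=0;m[:170]=0;m[:,:280]=0;m[:,360:]=0
P=np.array([atz(c,p[::-1],.086)[:2] for p in np.argwhere(m)])
from scipy.optimize import least_squares as ls
r=ls(lambda q:np.hypot(*(P-q[:2]).T)-q[2],[.546,.138,.019],loss='soft_l1',f_scale=.001);print(len(P),r.x)
r=ls(lambda q:np.hypot(*(P-q[:2]).T)-.0195,[.546,.138],loss='soft_l1',f_scale=.001);print(r.x)
w=cv2.imread('pics/w2.png');print(ctrl.observe()['ee_pos'])
E
```

```text
272 [0.54679425 0.13790265 0.02265572]
[0.55036192 0.13705542]
[0.545472   0.13770908 0.34436794]
```

Plug, key and keyway line up: crop dash at x≈400, key at 403. The circle fit puts the receptacle at (0.5468, 0.1379). I descend from here.

servo_tool(targets=[{"delta_pos": [0.04,0,0.5],"angular": [0,0,0]},{"delta_pos": [0,0,0.5],"angular": [0,0,0]},{"delta_pos": [0,0,0.3],"angular": [0,0,0]},{"delta_pos": [0,0,0],"angular": [0,0,0]}])

```text
time: 16.7
ee_pos: [0.5463, 0.1373, 0.3041]
tcp_rot: [3.113, -0.415, -0.003]
wrist_force: [0.0, 0.1, -1.9]
finger_gap: 0.425
gripper_force: 30.0
```

servo_tool(targets=[{"delta_pos": [0,0,0.1],"angular": [0,0,0]},{"delta_pos": [0,0,0.08],"angular": [0,0,0]},{"delta_pos": [0,0,0],"angular": [0,0,0]}])

```text
time: 17.08
ee_pos: [0.5466, 0.1375, 0.3]
tcp_rot: [-3.114, 0.415, -0.0]
wrist_force: [-0.1, 0.4, -2.7]
finger_gap: 0.433
gripper_force: 30.0
```

servo_tool(targets=[{"delta_pos": [0,0,0.07],"angular": [0,0,0]},{"delta_pos": [0,0,0],"angular": [0,0,0]}])

```text
time: 17.32
ee_pos: [0.5466, 0.1377, 0.2978]
tcp_rot: [-3.114, 0.415, -0.0]
wrist_force: [-0.0, 1.4, -2.6]
finger_gap: 0.431
gripper_force: 30.0
```

servo_tool(targets=[{"delta_pos": [0,0,0.07],"angular": [0,0,0]},{"delta_pos": [0,0,0],"angular": [0,0,0]}])

```text
time: 17.58
ee_pos: [0.5465, 0.1377, 0.2956]
tcp_rot: [-3.114, 0.415, 0.0]
wrist_force: [-0.5, 1.5, -2.8]
finger_gap: 0.432
gripper_force: 30.0
```

servo_tool(targets=[{"delta_pos": [0,0,0.07],"angular": [0,0,0]},{"delta_pos": [0,0,0],"angular": [0,0,0]}])

```text
time: 17.82
ee_pos: [0.5465, 0.1377, 0.2935]
tcp_rot: [-3.114, 0.415, 0.0]
wrist_force: [0.4, 2.7, -4.0]
finger_gap: 0.427
gripper_force: 30.0
```

servo_tool(targets=[{"delta_pos": [0,-0.01,0.09],"angular": [0,0,0]},{"delta_pos": [0,-0.01,0.09],"angular": [0,0,0]},{"delta_pos": [0,0,0],"angular": [0,0,0]}])

```text
time: 18.2
ee_pos: [0.5467, 0.1379, 0.2878]
tcp_rot: [3.114, -0.415, -0.001]
wrist_force: [-1.1, 1.8, -4.0]
finger_gap: 0.424
gripper_force: 30.0
```

servo_tool(targets=[{"delta_pos": [0,0,0.09],"angular": [0,0,0]},{"delta_pos": [0,0,0.08],"angular": [0,0,0]},{"delta_pos": [0,0,0],"angular": [0,0,0]}])

```text
time: 18.58
ee_pos: [0.5467, 0.1379, 0.2828]
tcp_rot: [3.114, -0.415, -0.001]
wrist_force: [-0.6, 0.9, -4.3]
finger_gap: 0.423
gripper_force: 30.0
```

servo_tool(targets=[{"delta_pos": [0,0,0.08],"angular": [0,0,0]},{"delta_pos": [0,0,0],"angular": [0,0,0]}])

```text
time: 18.82
ee_pos: [0.5468, 0.138, 0.2808]
tcp_rot: [-3.114, 0.415, -0.0]
wrist_force: [-1.2, 1.2, -0.8]
finger_gap: 0.423
gripper_force: 30.0
```

servo_tool(targets=[{"delta_pos": [0,0,0.08],"angular": [0,0,0]},{"delta_pos": [0,0,0.07],"angular": [0,0,0]},{"delta_pos": [0,0,0],"angular": [0,0,0]}])

```text
time: 19.2
ee_pos: [0.5468, 0.1381, 0.2765]
tcp_rot: [-3.114, 0.415, -0.001]
wrist_force: [-3.1, 0.1, 4.5]
finger_gap: 0.427
gripper_force: 30.0
```

servo_tool(targets=[{"delta_pos": [0,0,0.05],"angular": [0,0,0]},{"delta_pos": [0,0,0],"angular": [0,0,0]}])

```text
time: 19.45
ee_pos: [0.5468, 0.138, 0.2752]
tcp_rot: [-3.114, 0.415, -0.001]
wrist_force: [-3.8, 0.1, 7.0]
finger_gap: 0.427
gripper_force: 30.0
```

servo_tool(targets=[{"delta_pos": [0,0,0.04],"angular": [0,0,0]},{"delta_pos": [0,0,0],"angular": [0,0,0]}])

```text
time: 19.7
ee_pos: [0.5468, 0.1381, 0.2745]
tcp_rot: [3.114, -0.415, 0.001]
wrist_force: [-4.9, 0.1, 10.0]
finger_gap: 0.428
gripper_force: 30.0
```

servo_tool(targets=[{"delta_pos": [-0.02,0,0.04],"angular": [0,0,0]},{"delta_pos": [0,0,0],"angular": [0,0,0]}])

```text
time: 19.95
ee_pos: [0.5466, 0.1381, 0.2744]
tcp_rot: [-3.114, 0.416, -0.003]
wrist_force: [-6.9, -2.0, 18.9]
finger_gap: 0.427
gripper_force: 30.0
```

servo_tool(targets=[{"delta_pos": [0,0,0.04],"angular": [0,0,0]},{"delta_pos": [0,0,0],"angular": [0,0,0]},{"delta_pos": [0,0,0],"angular": [0,0,0]}])

```text
time: 20.32
ee_pos: [0.5465, 0.1382, 0.2743]
tcp_rot: [3.114, -0.416, 0.004]
wrist_force: [-10.6, -2.2, 29.8]
finger_gap: 0.429
gripper_force: 30.0
```

The force climbed steeply at TCP z 0.2744, exactly the predicted home height. One last look before handing in.

```bash
python3 - <<'E'
from h import *
c=ctrl.get_image('wrist');a=c['image'][100:350,160:480]
s=ctrl.get_image('scene')['image'][110:235,290:450]
save(np.vstack([cv2.resize(a,(512,400)),cv2.resize(s,(512,200*2))[100:300]]),'fin.png')
o=ctrl.observe();print(o['ee_pos'],o['wrist_force'],o['gripper_force'],o['qd'].round(4),yaw())
E
```

```text
[0.54649661 0.13811872 0.27429075] [-10.70687883  -2.41675314  30.38693795] 30.012618899345398 [ 0.0007 -0.0001 -0.0008  0.0008 -0.0006  0.0002 -0.0003] -0.2654597695228069
```

View pics/fin.png

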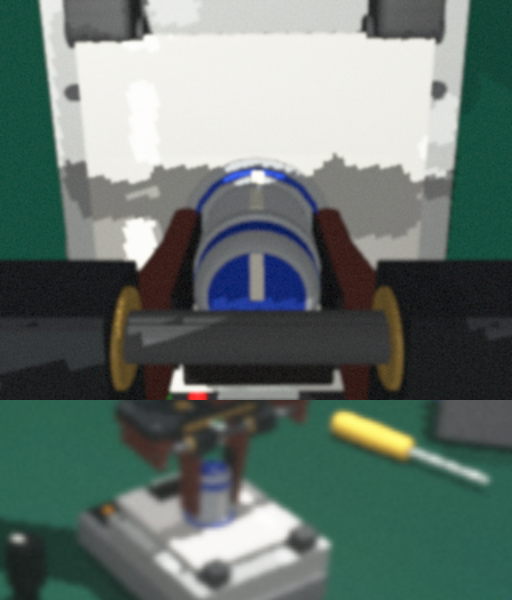

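The plug's shoulder sits on the ring around pixel (256,180) of the picture, the keyway dash lines up with the plug's white line, and the lid is flat. I hand in.

```bash
python3 -c "
from rig import ctrl
print(ctrl.sign_off())"
```

```text
the job is handed in; nothing more can be done
None
```

I shut the lid past its catch and handed the job in holding the blue plug fully home in the receptacle with about 30 N of push. Nothing else was touched; the hand-in returned no verdict.

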